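# Hang the powder tin on the empty hook of the carousel

## Task

Turn the tin carousel clockwise, as seen from above, until its empty hook stands over the red pointer and the carousel is against its stop. Then hang the white powder tin upright on that hook by the loop on its back and press it gently down past the two sprung wires until it is fully home on the orange seat, feeling your way and pushing no harder than about 20 N. Let go of it there and leave the other tins and the tape roll on the counter alone.

Things in the scene. Friction and masses are not known exactly. Their poses are not given: they have to be found in the camera images.
- stand: Grey round foot of the carousel, 140 mm across, 18 mm high, fixed to the counter; origin at the centre of its underside, z up along the carousel's axis. A red pointer at its rim shows its own -x direction, the loading side (roughly towards the robot).
- head (a point): Point of the stand on the axis, 147 mm above the counter: nominal top of the blue disc (124 mm diameter) of the turning head. The head's true height was set by hand and is up to 20 mm above or below nominal each time; no listed pose shows it, so feel for it. It holds against 100 N. Below the disc are four hook arms, 90 degrees apart; three bear tins fixed for good, out to 155 mm from the axis, up to 175 mm high.
- carousel (a joint): Turn of the head about the stand's z axis (rad), counter-clockwise from above positive. 0 = firm stop, empty hook over the red pointer; at q it is turned q from there. Starts at 0.7 to 1.45. Takes 0.4 N m and stays put. Turn it by the black upright post on the disc: 14 mm diameter, 70 mm high, 50 mm from the axis, 90 degrees clockwise from above of the empty hook (at 0: on the stand's +y side).
- hook_place (a point): Point of the stand, 88 mm from the axis on its -x side, 130 mm up: where, with carousel at 0 and the head at nominal height, the empty hook's raised orange seat has its top centre. The hook: an upturned steel tongue, 4 mm thick radially, 8 mm wide, rounded tip 37 mm above the raised seat, between two bowed sprung wires, together 28 mm wide at 17.5 mm above the seat.
- seat (a joint): Orange seat pad at the foot of the empty hook, sprung with under 1 N: 0 = up, 0.004 = pressed fully down (m), as the home loop does. Going down, the loop meets the wires 24 mm above the raised seat; passing them takes about 6 to 15 N, then it slides with friction for some 20 mm until its top slips under the wires and the seat stops it hard. Released half-way it stays stuck there.
- loading_place (a point): Point of the stand on its -x side, 118 mm from the axis, 135 mm up: where the tin's centre is when home, with carousel at 0 (tin upright, its +x axis along the stand's +x). The height is nominal: the true one is up to 20 mm more or less, with the head.
- tin (a point): White powder tin, round, 33 mm diameter, 71 mm high, about 0.12 kg, standing upright at first; point on its axis, 35 mm above its bottom; z up, +x towards the hanging loop on its back. Grip it across its y axis on its top 30 mm.
- loop (a point): Centre of the lower edge of the tin's steel hanging loop, 30 mm from the tin's axis along its +x and 26 mm above its bottom. Hole vertical, 9 mm along x by 24 mm along y; walls 3 mm thick and 18 mm high; lips flared about 3 mm along x reach 4 mm lower to lead in.
- red_tin_c (a point): Bystander: ink tin with red rims, 69 mm diameter, 53 mm high; point at its centre.
- blue_tin_c (a point): Bystander: ink tin with blue rims, 61 mm diameter, 46 mm high; point at its centre.
- tape_c (a point): Bystander: blue roll of masking tape lying flat, 93 mm diameter, 24 mm high; point at its centre.

How it is judged:
By the outcome, as a careful person would: the job done as asked, in the order asked, and still so for the second after the job is handed in, with the robot touching nothing.
It also fails if it takes over 58 s, if anything falls off the work surface, if the arm or the gripper's body presses on something with over 40 N, if the wrist force passes 120 N, or if a joint passes its speed limit or range.

## Robot

A 6-joint arm with a two-finger parallel gripper is mounted at the origin on a cart in front of the work surface, level with it; the furniture and walls round the work are solid. World frame = base frame: x ahead of the robot, y to its left, z up, the work surface at z = 0. Lengths are in mm, angles in rad, forces in N, time in s.
With the tool pointing down it reaches from about 275 to 750 mm from the base axis. Payload 10.2 kg.
Tool frame: the origin (TCP) lies midway between the tips of the shut fingers; the grasp point (between the pads) lies 19 mm behind it; z points along the fingers, y is the line along which they close (so a half turn about z gives the same grasp; the last joint's range is limited). The gripper opens to 85 mm and grips with 20 to 120 N. Pads are 22 mm wide; open, the fingers measure 114 mm over their backs; the gripper's body (76 mm by 85 mm) begins 54 mm behind the grasp point. The pads swing forward as they close: fully open they stand 13 mm farther back than shut.
Start: joints at [-1.4, 0.313, 1.498, -0, 1.331, -0.223], TCP at [201.431, -484.827, 231.294] pointing down, gripper open.
Joint ranges: [-2.94, 2.94], [-0.97, 2.17], [0.19, 2.56], [-1.23, 4.37], [0.02, 3.11], [-2.88, 2.88]. Speed limits (rad/s): [2.39, 2.39, 3.01, 3.14, 3.14, 3.14].

## Interface

Orientations are given as a unit quaternion [w, x, y, z].
In Python, from rig import sense, capture, finish_job, find_in, place_of gives the robot as it stands. The module is installed in compiled form; this text tells all that it offers.
- The arm moves only by the shell command python3 -m jog 'ROWS' [FORCE]. ROWS is JSON, a list of rows, each an object of numbers: "tx", "ty", "tz": the shift along the tool's x, y, z in mm; "ax", "ay", "az": the turn, a rotation vector about the tool's x, y, z in rad; "jaw": the closure, from -1 (fully open) to 1 (shut), so that 0 is half open. In form: [{"tx": .., "ty": .., "tz": .., "ax": .., "ay": .., "az": .., "jaw": ..}, ...]. A call has 1 to 5 rows; each row shifts and turns the commanded pose from where the row before left it, along the tool's axes as they then stand; what a row does not reach is not made up. A row lasts 1/8 s, in which the tool goes at most 62.5 mm and 10.7 degrees, less where a joint would pass 70% of its speed; a pose out of reach is approached as far as the arm can. A call with a gripper value outside its range is refused whole. The fingers move at their own pace and stop on an object; FORCE is the grip in N (left out, the last holds). Time passes only in rows, so rows that do not move let the fingers close. It gives the time, the measured TCP pose, the force, the opening and the grip force at its end, in the units of the state.
- sense(): the state, without advancing time (a new reading comes with each control period).
- capture(name): name is "side" or "top"; returns a dict with "color" (420x560x3 uint8, red, green, blue), "depth" (420x560 float32, mm along the optical axis (not along the pixel's ray), 0 where there is no reading), "fx", "fy", "cx", "cy" (pixels), "camera_from_world" (4x4, takes a point from world to camera coordinates). Camera axes: x right, y up, looking along -z (the intrinsics and any distortion apply to the point x, -y, -z); pixel columns grow to the right and rows downward; lengths in mm; the calibration is good to about 2 mm. A picture is of the moment at which its call begins.
- finish_job(): hands the job in; it is judged then, once.
Trained networks look in the newest picture that a camera, given by its name, has taken for a name from the list of things; names that differ only in an ending like _2 or _b are one class to them, and where a whole thing is asked for, a point or a joint stands for the part that bears it (a point fixed in the world has none). Each returns a list of dicts, best first, with "conf" (0 to 1); they miss things now and then, are a little off and sometimes report something else, mostly with a low value. They report only what shows in the picture. A call takes as long as a camera call.
- find_in(query, camera): "centre" ([column, row] in pixels, amid what is visible of it).
- place_of(query, camera): "centre" ([column, row] in pixels: a listed point, or the origin of a listed thing).
The state is a dict: "time_s": time; "joints": joint angles; "dq": joint speeds; "tau": joint torques, N m; "eef_pos": TCP position; "ee_rot": TCP orientation; "force": force on the tool from outside, world axes, zero at the start; "wrist_torque": the same for the moment, N m; "grip_width": opening from 0.0 (shut) to 1.0 (fully open); "grip_force": force on a finger pad.
Only numpy, scipy, OpenCV 4.12 (cv2) and the standard library are available. Lean on these libraries where they do the work, as an engineer would, in place of code of your own. Each camera call takes 0.05 s, during which the arm holds its last target. There are 200 camera calls.

## Working session

There is one attempt and no reset: what is moved stays moved. The work goes in short steps, Python scripts to look and compute and a shell command to move; the robot and the scene stay as the last step left them, time stands still between calls to the robot, and variables do not carry over. Pictures are saved under pics/ and viewed, at most 10 in all, crops included, and the job is handed in when it is done.

```bash
mkdir -p pics; cat > h.py <<'E'
import numpy as np, cv2
from rig import sense, capture, finish_job, find_in, place_of
def px2w(c,u,v,d):
    p=np.array([(u-c["cx"])/c["fx"]*d,-(v-c["cy"])/c["fy"]*d,-d,1]); return (np.linalg.inv(c["camera_from_world"])@p)[:3]
def ray(c,u,v,z):
    T=np.linalg.inv(c["camera_from_world"]); o=T[:3,3]; p=px2w(c,u,v,1000.); return o+(p-o)*(z-o[2])/(p-o)[2]
def cloud(c):
    v,u=np.mgrid[0:420,0:560]; d=c["depth"]; P=np.stack([(u-c["cx"])/c["fx"]*d,-(v-c["cy"])/c["fy"]*d,-d,np.ones_like(d)],-1)
    return (P@np.linalg.inv(c["camera_from_world"]).T)[...,:3]
def proj(c,p):
    q=c["camera_from_world"]@np.append(p,1); return [round(c["cx"]+c["fx"]*q[0]/-q[2],1),round(c["cy"]+c["fy"]*q[1]/q[2],1)]
def tri(c1,a,c2,b):
    A=[];B=[]
    for c,(u,v) in((c1,a),(c2,b)):
        o=np.linalg.inv(c["camera_from_world"])[:3,3]; d=px2w(c,u,v,1000.)-o; d/=np.linalg.norm(d); M=np.eye(3)-np.outer(d,d); A.append(M);B.append(M@o)
    return np.linalg.solve(sum(A),sum(B))
def save(c,n,crop=None,s=1):
    im=c["color"][...,::-1]
    if crop: x0,y0,x1,y1=crop; im=im[y0:y1,x0:x1]
    cv2.imwrite("pics/"+n,cv2.resize(im,None,fx=s,fy=s,interpolation=cv2.INTER_CUBIC))
E
python3 - <<'E'
from h import *
np.set_printoptions(precision=1,suppress=True)
C={n:capture(n) for n in("top","side")}
cv2.imwrite("pics/a.png",cv2.resize(np.vstack([C["top"]["color"],C["side"]["color"]])[...,::-1],None,fx=.7,fy=.7))
for n in C: print(n,np.linalg.inv(C[n]["camera_from_world"])[:3,3],-np.linalg.inv(C[n]["camera_from_world"])[:3,2])
for q in "stand head hook_place loading_place tin loop carousel seat red_tin_c blue_tin_c tape_c".split():
    r={}
    for n in C:
        l=place_of(q,n) if q not in("carousel","seat") else find_in(q,n); r[n]=[(np.round(x["centre"],1).tolist(),round(x["conf"],2)) for x in l[:2]]
    print(q,r, tri(C["top"],r["top"][0][0],C["side"],r["side"][0][0]) if r["top"] and r["side"] else "")
s=sense();print(s["time_s"],s["eef_pos"],s["ee_rot"],s["force"])
E
```

```text
top [ -57.1   74.  1495. ] [ 0.4 -0.1 -0.9]
side [ -150.5 -1415.3   719.5] [ 0.4  0.8 -0.4]
stand {'top': [([235.0, 206.3], 0.57)], 'side': [([282.1, 219.1], 0.8), ([273.5, 252.5], 0.7)]} [615.3  90.1  -0.8]
head {'top': [([231.7, 187.4], 0.57)], 'side': [([286.2, 179.9], 0.88)]} [622.2  87.1 140.4]
hook_place {'top': [([233.8, 214.7], 0.59)], 'side': [([261.6, 187.1], 0.79)]} [535.7  95.9 124.8]
loading_place {'top': [([233.0, 221.6], 0.92), ([235.7, 203.1], 0.43)], 'side': [([248.2, 189.2], 0.8)]} [502.2 104.6 124.2]
tin {'top': [([170.7, 259.6], 0.29)], 'side': [([273.6, 252.3], 0.64)]} [ 637.8  352.2 -276.4]
loop {'top': [], 'side': [([283.0, 254.6], 0.8)]} 
carousel {'top': [([227.2, 180.7], 0.91), ([379.1, 207.0], 0.73)], 'side': [([281.2, 178.2], 0.89)]} [626.3 101.4 148.9]
seat {'top': [], 'side': [([258.1, 242.4], 0.55)]} 
red_tin_c {'top': [([383.0, 204.6], 0.86), ([233.4, 213.7], 0.56)], 'side': [([327.9, 287.3], 0.7)]} [ 510.9 -396.3   16.3]
blue_tin_c {'top': [([292.5, 241.5], 0.6)], 'side': [([258.8, 238.9], 0.79)]} [449.1 -73.4  24.6]
tape_c {'top': [([172.4, 261.3], 0.84), ([236.2, 215.2], 0.7)], 'side': []} 
1.2 [ 201.4 -484.8  231.3] [-0.   1.   0.2  0. ] [-0.3  0.   0.1]
```

View pics/a.png

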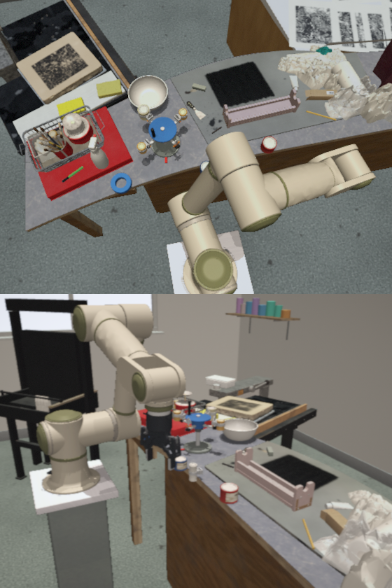

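```bash
python3 - <<'E'
from h import *
np.set_printoptions(precision=1,suppress=True)
C={n:capture(n) for n in("top","side")}
a=cv2.resize(C["top"]["color"][130:280,150:320],None,fx=3.5,fy=3.5,interpolation=2); b=cv2.resize(C["side"]["color"][150:280,220:320],None,fx=4,fy=4,interpolation=2)
cv2.imwrite("pics/b.png",a[...,::-1]); cv2.imwrite("pics/c.png",b[...,::-1])
c=C["side"]; print(ray(c,273.6,252.3,35),ray(c,283,254.6,26),ray(c,258,240,23))
P=cloud(c); print(P[252,273],P[240,258])
print(proj(C["top"],ray(c,273.6,252.3,35)))
E
```

```text
[ 447.6 -191.    35. ] [ 473.7 -199.4   26. ] [451.  -74.5  23. ]
[ -150.5 -1415.3   719.5] [ 436.4 -107.1   39.9]
[np.float64(328.3), np.float64(232.6)]
```

View pics/b.png

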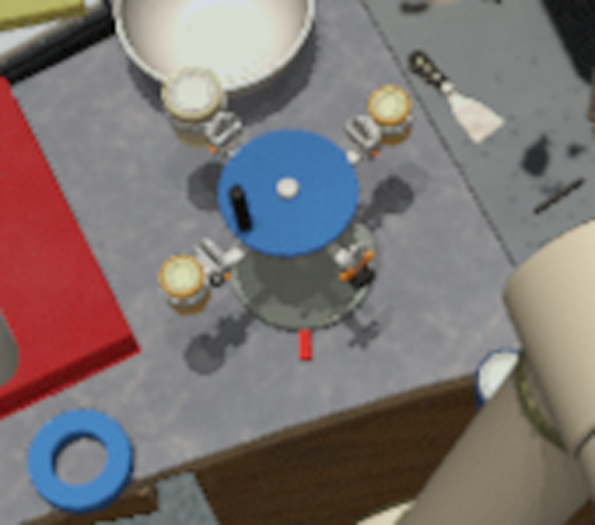

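View pics/c.png

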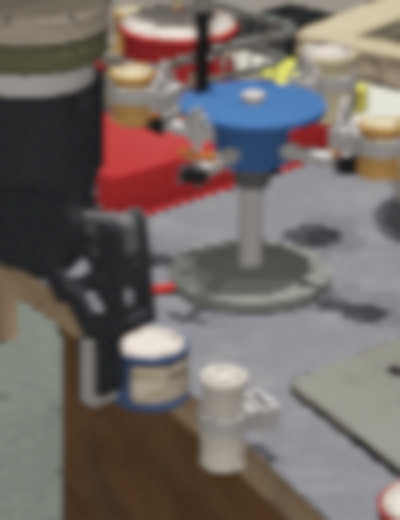

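```bash
cat >> h.py <<'E'
from scipy.spatial.transform import Rotation as Ro
def Rt(s): q=np.array(s["ee_rot"]); return Ro.from_quat(q[[1,2,3,0]])
def to(p,yaw=None,s=None):
    """tool-frame shift to world p; yaw = desired world angle of tool x axis (tool down)"""
    s=s or sense(); R=Rt(s).as_matrix(); print("t",round(s["time_s"],2),"pos",np.round(s["eef_pos"],1),"xyaw",np.round(np.arctan2(R[1,0],R[0,0]),3),"F",np.round(s["force"],1))
    print("  shift xyz",np.round(R.T@(np.array(p)-s["eef_pos"]),1))
    if yaw is not None:
        t=Ro.from_euler('z',yaw)*Ro.from_euler('x',np.pi); print("  rotvec",np.round((Rt(s).inv()*t).as_rotvec(),3))
E
python3 - <<'E'
from h import *
np.set_printoptions(precision=1,suppress=True)
C={n:capture(n) for n in("top","side")}
B={}
for n,c in C.items():
    P=cloud(c);h=cv2.cvtColor(c["color"],cv2.COLOR_RGB2HSV)
    m=(h[...,0]>95)&(h[...,0]<125)&(h[...,1]>140)&(P[...,2]>110)&(P[...,2]<200)&(c["depth"]>0)
    u0=(slice(130,280),slice(150,320)); k=np.zeros_like(m);k[u0]=m[u0];
    print(n,"disc",k.sum(),np.median(P[k],0),np.percentile(P[k],[2,50,90,98],axis=0)[:,2])
    if n=="top":
        z=np.median(P[k][:,2]); v,u=np.nonzero(k); q=np.array([ray(c,a,b,z) for a,b in zip(u,v)])[:,:2]; print("disc centre",cv2.minEnclosingCircle(q.astype(np.float32)))
    m=((h[...,0]<6)|(h[...,0]>174))&(h[...,1]>170);k=np.zeros_like(m)
    if n=="top": k[215:240,225:250]=m[215:240,225:250]; v,u=np.nonzero(k); q=np.array([ray(c,a,b,15) for a,b in zip(u,v)]); print("ptr",len(q),q.mean(0),q.min(0),q.max(0))
f=lambda x,y:(150+x/3.5,130+y/3.5)
t=C["top"]; g=lambda x,y:(220+x/4,150+y/4); s=C["side"]
print("knob",tri(t,f(287,187),s,g(253,93)),"post top",tri(t,f(237,189),s,g(202,15)),"post base z147",ray(t,*f(245,226),147),"ptr tip",tri(t,f(306,360),s,g(153,288)))
print("hook orange",[ray(t,*f(357,268),z) for z in(120,140)],tri(t,f(356,262),s,g(208,155)))
to([600,100,300],0)
E
```

```text
top disc 990 [611.3  83.7 164.4] [158.5 164.4 168.3 170.9]
disc centre ((613.2803344726562, 86.44025421142578), 60.882232666015625)
ptr 23 [527.   96.7  15. ] [514.4  91.3  15. ] [540.  101.7  15. ]
side disc 270 [601.3  58.2 160. ] [116.5 160.  162.7 163.9]
knob [615.5  85.4 167.9] post top [589.2 126.5 228.4] post base z147 [595.8 127.7 147. ] ptr tip [523.1  96.5   0.4]
hook orange [array([548.8,  37.4, 120. ]), array([540. ,  37.9, 140. ])] [548.8  37.2 137.7]
t 1.4 pos [ 201.4 -484.8  231.3] xyaw 0.394 F [-0.1 -0.6  0.7]
  shift xyz [ 592.5 -387.1  -68.7]
  rotvec [-0.   0.   0.4]
```

```bash
python3 -m jog '[{"tz":-60,"az":0.15,"jaw":1},{"jaw":1}]' 30; python3 -c "
from h import *
to([540,115,290],0.24)"
```

```text
t 1.4 pos [ 201.4 -484.8  231.3] xyaw 0.394 F [-0.1 -0.6  0.7]
  shift xyz [ 542.8 -424.   -58.7]
  rotvec [-0.    -0.     0.154]schema error: expected keys tx, ty, tz, ax, ay, az, jaw
```

```bash
python3 -m jog '[{"tx":0,"ty":0,"tz":-60,"ax":0,"ay":0,"az":0.15,"jaw":1},{"tx":0,"ty":0,"tz":0,"ax":0,"ay":0,"az":0,"jaw":1}]' 30; python3 -c "
from h import *
to([540,115,290],0.24)"
```

```text
time_s: 1.65
eef_pos: [201.7, -486.1, 295.3]
ee_rot: [0.004, 0.993, 0.121, 0.0]
force: [-1.1, 0.3, -0.2]
grip_width: 0.6
grip_force: 0.0
t 1.65 pos [ 201.7 -486.1  295.3] xyaw 0.243 F [-1.1  0.3 -0.2]
  shift xyz [ 472.9 -502.2    1. ]
  rotvec [0.008 0.001 0.003]
```

```bash
R='x'; python3 -m jog '[{"tx":39.4,"ty":-41.9,"tz":0,"ax":0,"ay":0,"az":0,"jaw":1},{"tx":39.4,"ty":-41.9,"tz":0,"ax":0,"ay":0,"az":0,"jaw":1},{"tx":39.4,"ty":-41.9,"tz":0,"ax":0,"ay":0,"az":0,"jaw":1},{"tx":39.4,"ty":-41.9,"tz":0,"ax":0,"ay":0,"az":0,"jaw":1},{"tx":39.4,"ty":-41.9,"tz":0,"ax":0,"ay":0,"az":0,"jaw":1}]' 30;  python3 -m jog '[{"tx":39.4,"ty":-41.9,"tz":0,"ax":0,"ay":0,"az":0,"jaw":1},{"tx":39.4,"ty":-41.9,"tz":0,"ax":0,"ay":0,"az":0,"jaw":1},{"tx":39.4,"ty":-41.9,"tz":0,"ax":0,"ay":0,"az":0,"jaw":1},{"tx":39.4,"ty":-41.9,"tz":0,"ax":0,"ay":0,"az":0,"jaw":1},{"tx":39.4,"ty":-41.9,"tz":0,"ax":0,"ay":0,"az":0,"jaw":1}]' 30; python3 -c "
from h import *
to([540,115,290],0.24)
np.set_printoptions(precision=1,suppress=True)
C={n:capture(n) for n in('top','side')}
R={}
for q in ['tin','loop','blue_tin_c','carousel','red_tin_c']:
  for n in C:
    l=(place_of if q!='carousel' else find_in)(q,n); R[q,n]=[(np.round(x['centre'],1).tolist(),round(x['conf'],2)) for x in l[:2]]; print(q,n,R[q,n])
  if R[q,'top'] and R[q,'side']: print(tri(C['top'],R[q,'top'][0][0],C['side'],R[q,'side'][0][0]))
t=C['top']; print('tin guess px',proj(t,[448,-191,71]))
a=cv2.resize(t['color'][130:280,190:380],None,fx=3.1,fy=3.1,interpolation=2)
cv2.imwrite('pics/d.png',a[...,::-1])
"
```

```text
time_s: 2.28
eef_pos: [342.5, -232.2, 290.9]
ee_rot: [-0.0, 0.993, 0.122, 0.0]
force: [0.9, 0.3, -0.6]
grip_width: 0.001
grip_force: 0.0
time_s: 2.9
eef_pos: [483.2, 18.8, 290.8]
ee_rot: [0.0, 0.993, 0.122, -0.0]
force: [0.2, -1.6, 0.6]
grip_width: 0.002
grip_force: 0.0
t 2.9 pos [483.2  18.8 290.8] xyaw 0.245 F [ 0.2 -1.6  0.6]
  shift xyz [ 78.4 -79.6   0.8]
  rotvec [-0.     0.     0.005]
tin top []
tin side [([273.7, 253.9], 0.89)]
loop top [([328.3, 224.6], 0.7)]
loop side [([281.7, 254.5], 0.65)]
[ 474.  -197.8   27.1]
blue_tin_c top [([292.3, 243.5], 0.86)]
blue_tin_c side [([256.9, 240.6], 0.58)]
[443.9 -71.8  19.3]
carousel top [([209.2, 184.1], 0.64)]
carousel side [([281.4, 178.9], 0.77)]
[647.7 157.5 122.3]
red_tin_c top [([382.0, 205.9], 0.8)]
red_tin_c side [([275.2, 254.1], 0.64), ([329.0, 286.8], 0.63)]
[ 422.3 -343.4  127.3]
tin guess px [np.float64(329.4), np.float64(228.5)]
```

View pics/d.png

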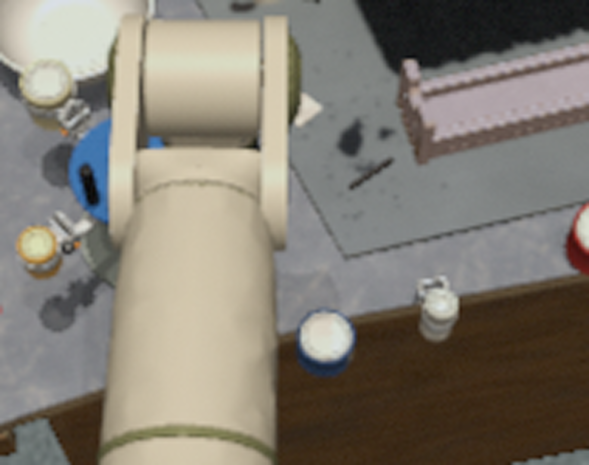

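```bash
python3 -m jog '[{"tx":39.2,"ty":-39.8,"tz":0,"ax":0,"ay":0,"az":0,"jaw":1},{"tx":39.2,"ty":-39.8,"tz":0,"ax":0,"ay":0,"az":0,"jaw":1},{"tx":0,"ty":0,"tz":45,"ax":0,"ay":0,"az":0,"jaw":1},{"tx":0,"ty":0,"tz":45,"ax":0,"ay":0,"az":0,"jaw":1},{"tx":0,"ty":0,"tz":0,"ax":0,"ay":0,"az":0,"jaw":1}]' 30; python3 -c "
from h import *
to([540,115,200],0.24)
np.set_printoptions(precision=1,suppress=True)
s=capture('side'); t=capture('top'); save(s,'e.png',(220,120,320,270),4)
# path of pusher
ax=np.array([614,87])
R=Rt(sense()).as_matrix()[:2,:2].T
p=None
for th in (125,115,105,95,85,80):
    a=np.radians(th); x=ax+50*np.array([np.cos(a),np.sin(a)])-18*np.array([np.cos(.24),np.sin(.24)]); print(th,x, '' if p is None else R@(x-p)); p=x
h=cv2.cvtColor(t['color'],cv2.COLOR_RGB2HSV); m=(h[...,1]<60)&(h[...,2]>120); k=np.zeros(m.shape,np.uint8); k[212:245,318:345]=m[212:245,318:345]
v,u=np.nonzero(k); print(len(u),u.min(),u.max(),v.min(),v.max())
for v in range(216,243): print(v,''.join('#' if k[v,u] else '.' for u in range(318,345)))
"
```

```text
time_s: 4.12
eef_pos: [538.2, 112.8, 199.0]
ee_rot: [-0.0, 0.993, 0.121, -0.003]
force: [0.6, -0.1, 1.1]
grip_width: 0.004
grip_force: 0.0
t 4.12 pos [538.2 112.8 199. ] xyaw 0.244 F [ 0.6 -0.1  1.1]
  shift xyz [ 2.3 -1.7 -1.1]
  rotvec [-0.001  0.006  0.003]
125 [567.8 123.7] 
115 [575.4 128. ] [ 8.4 -2.4]
105 [583.6 131. ] [ 8.7 -0.9]
95 [592.2 132.5] [8.7 0.6]
85 [600.9 132.5] [8.5 2.1]
80 [605.2 132. ] [4.1 1.6]
452 318 344 212 238
216 ###########################
217 ###########################
218 ###########################
219 ###########################
220 ###########################
221 ############...############
222 #########......############
223 ###########################
224 ######.################....
225 ######.#############.......
226 #####....###########.......
227 #####....###########.......
228 ##......############.......
229 ........############.......
230 ..........##########.......
231 ..........#########........
232 ............#######........
233 ...........................
234 ..........##....#..........
235 ...........######..........
236 ...........................
237 ...........................
238 ..........#..##............
239 ...........................
240 ...........................
241 ...........................
242 ...........................
```

View pics/e.png

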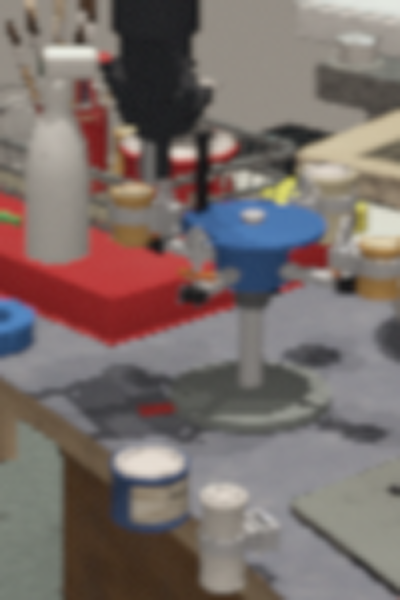

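```bash
python3 -m jog '[{"tx":24,"ty":-5,"tz":0,"ax":0,"ay":0,"az":0,"jaw":1},{"tx":8,"ty":-1,"tz":0,"ax":0,"ay":0,"az":0,"jaw":1},{"tx":8,"ty":-1,"tz":0,"ax":0,"ay":0,"az":0,"jaw":1}]' 30; python3 -m jog '[{"tx":8,"ty":-1,"tz":0,"ax":0,"ay":0,"az":0,"jaw":1},{"tx":8,"ty":0,"tz":0,"ax":0,"ay":0,"az":0,"jaw":1}]'; python3 -m jog '[{"tx":6,"ty":2,"tz":0,"ax":0,"ay":0,"az":0,"jaw":1}]'
```

```text
time_s: 4.6
eef_pos: [575.6, 129.4, 202.7]
ee_rot: [0.0, 0.993, 0.122, -0.001]
force: [-13.1, 1.1, 5.8]
grip_width: -0.0
grip_force: 6.4
time_s: 4.85
eef_pos: [590.2, 135.0, 202.1]
ee_rot: [-0.001, 0.993, 0.122, -0.002]
force: [-11.5, 3.4, 3.5]
grip_width: 0.001
grip_force: 5.3
time_s: 4.97
eef_pos: [596.5, 134.6, 201.7]
ee_rot: [-0.001, 0.993, 0.122, -0.002]
force: [-10.6, 2.6, -0.1]
grip_width: -0.005
grip_force: 4.6
```

```bash
python3 -m jog '[{"tx":4,"ty":1,"tz":0,"ax":0,"ay":0,"az":0,"jaw":1}]';python3 -m jog '[{"tx":3,"ty":1,"tz":0,"ax":0,"ay":0,"az":0,"jaw":1}]';python3 -m jog '[{"tx":2,"ty":0.5,"tz":0,"ax":0,"ay":0,"az":0,"jaw":1}]'|head -4
```

```text
time_s: 5.1
eef_pos: [600.7, 134.5, 201.6]
ee_rot: [-0.001, 0.993, 0.122, -0.002]
force: [-10.0, 3.4, -1.6]
grip_width: 0.002
grip_force: 4.2
time_s: 5.22
eef_pos: [603.9, 134.3, 201.6]
ee_rot: [-0.001, 0.993, 0.122, -0.002]
force: [-9.2, 3.0, -1.4]
grip_width: 0.003
grip_force: 4.1
time_s: 5.35
eef_pos: [605.4, 134.2, 201.5]
ee_rot: [-0.001, 0.993, 0.122, -0.003]
force: [-17.8, 2.5, 3.1]
```

```bash
python3 -m jog '[{"tx":2,"ty":0,"tz":0,"ax":0,"ay":0,"az":0,"jaw":1}]'|head -4;python3 -m jog '[{"tx":1,"ty":0,"tz":0,"ax":0,"ay":0,"az":0,"jaw":1}]'|head -4
```

```text
time_s: 5.48
eef_pos: [605.9, 134.4, 201.5]
ee_rot: [-0.001, 0.993, 0.122, -0.005]
force: [-27.0, -0.3, 5.4]
time_s: 5.6
eef_pos: [606.0, 134.5, 201.5]
ee_rot: [-0.0, 0.993, 0.122, -0.006]
force: [-30.9, -1.9, 6.0]
```

```bash
python3 -m jog '[{"tx":-15,"ty":0,"tz":0,"ax":0,"ay":0,"az":0,"jaw":1},{"tx":-27,"ty":35,"tz":0,"ax":0,"ay":0,"az":0,"jaw":1},{"tx":0,"ty":0,"tz":24,"ax":0,"ay":0,"az":0,"jaw":1},{"tx":0,"ty":0,"tz":0,"ax":0,"ay":0,"az":0,"jaw":1}]'|head -4;python3 -c "
from h import *
np.set_printoptions(precision=1,suppress=True)
c=capture('top');P=cloud(c);h=cv2.cvtColor(c['color'],cv2.COLOR_RGB2HSV)
s=capture('side')
for n in ('hook_place','loading_place','stand','seat','head'):
  for q in('top','side'): print(n,q,[(np.round(x['centre'],1).tolist(),round(x['conf'],2)) for x in place_of(n,q)[:2]] if n!='seat' else find_in(n,q)[:1])
# tin
for f,(u,v) in dict(top=(331.9,228.0)).items(): print('tin top',ray(c,u,v,71), P[228,331],P[227,332])
"
```

```text
time_s: 6.1
eef_pos: [577.6, 89.8, 177.1]
ee_rot: [-0.0, 0.993, 0.121, -0.001]
force: [-0.6, 0.4, 0.7]
hook_place top []
hook_place side [([258.7, 185.1], 0.7)]
loading_place top []
loading_place side [([249.0, 187.8], 0.71)]
stand top []
stand side [([281.7, 221.0], 0.61)]
seat top []
seat side []
head top []
head side [([284.8, 178.0], 0.79)]
tin top [ 448.2 -199.2   71. ] [ 447.8 -195.9   73.7] [ 451.5 -200.3   70.9]
```

```bash
python3 -m jog '[{"tx":0,"ty":0,"tz":8,"ax":0,"ay":0,"az":0,"jaw":1}]'|head -4;python3 -m jog '[{"tx":0,"ty":0,"tz":3,"ax":0,"ay":0,"az":0,"jaw":1}]'|head -4;python3 -m jog '[{"tx":0,"ty":0,"tz":3,"ax":0,"ay":0,"az":0,"jaw":1}]'|head -4;python3 -m jog '[{"tx":0,"ty":0,"tz":2,"ax":0,"ay":0,"az":0,"jaw":1}]'|head -4
```

```text
time_s: 6.82
eef_pos: [578.4, 90.2, 169.5]
ee_rot: [0.0, 0.993, 0.122, 0.001]
force: [-0.0, 0.5, 0.3]
time_s: 6.95
eef_pos: [577.8, 90.2, 165.4]
ee_rot: [-0.0, 0.993, 0.122, -0.001]
force: [-0.9, -0.5, 0.1]
time_s: 7.08
eef_pos: [578.2, 90.2, 163.4]
ee_rot: [-0.0, 0.993, 0.122, 0.0]
force: [-5.7, -0.8, 21.0]
time_s: 7.2
eef_pos: [578.3, 90.2, 163.3]
ee_rot: [0.0, 0.993, 0.122, 0.001]
force: [-10.4, -0.6, 23.9]
```

```bash
python3 -m jog '[{"tx":0,"ty":0,"tz":-50,"ax":0,"ay":0,"az":0,"jaw":0},{"tx":-40,"ty":30,"tz":-20,"ax":0,"ay":0,"az":0,"jaw":-1},{"tx":-40,"ty":40,"tz":0,"ax":0,"ay":0,"az":0.1,"jaw":-1},{"tx":-40,"ty":40,"tz":0,"ax":0,"ay":0,"az":0.1,"jaw":-1},{"tx":-10,"ty":0,"tz":0,"ax":0,"ay":0,"az":0,"jaw":-1}]' 60|head -4;python3 -c "
from h import *
np.set_printoptions(precision=1,suppress=True)
t=capture('top');s=capture('side')
for n,c in(('top',t),('side',s)):
  P=cloud(c); m=(np.hypot(P[...,0]-448,P[...,1]+197)<60)&(c['depth']>0)
  k=m&(P[...,2]>64)&(P[...,2]<80); print(n,k.sum(),np.median(P[k],0),P[k].min(0),P[k].max(0))
  k=m&(P[...,2]>30)&(P[...,2]<50)&(P[...,0]>466); print('loop',n,k.sum(),P[k].mean(0) if k.sum() else '',)
for q in ('tin','loop','stand','hook_place','loading_place','head'):
  r={n:[(np.round(x['centre'],1).tolist(),round(x['conf'],2)) for x in place_of(q,n)[:2]] for n in('top','side')}
  print(q,r,tri(t,r['top'][0][0],s,r['side'][0][0]) if r['top'] and r['side'] else '')
a=cv2.resize(t['color'][160:250,210:345],None,fx=5,fy=5,interpolation=2);b=cv2.resize(s['color'][170:275,245:305],None,fx=4,fy=4.2857,interpolation=2)
print(a.shape,b.shape); b=cv2.resize(b,(257,450))
cv2.imwrite('pics/f.png',np.hstack([a[:,:543] if 0 else a,b[:, :125]])[...,::-1]); to([448,-197,150],-.2)
cv2.imwrite('pics/f.png',cv2.resize(np.hstack([a,b])[...,::-1],(800,387)))
"
```

```text
time_s: 7.82
eef_pos: [472.3, -44.8, 231.5]
ee_rot: [0.0, 1.0, 0.02, 0.0]
force: [0.7, 0.2, -0.3]
top 76 [ 450.7 -198.3   70.8] [ 434.9 -215.2   64.4] [ 468.2 -183.2   77.2]
loop top 35 [ 483.5 -198.6   41.4]
side 57 [ 445.8 -205.5   67.8] [ 430.8 -217.9   64.3] [ 460.6 -183.5   71.6]
loop side 46 [ 477.  -204.    37.9]
tin {'top': [([332.9, 231.0], 0.61)], 'side': [([275.4, 252.7], 0.62)]} [ 447.3 -205.4   40.8]
loop {'top': [([329.1, 224.7], 0.56)], 'side': [([283.0, 255.3], 0.57)]} [ 475.2 -201.    25.2]
stand {'top': [([237.3, 205.6], 0.8)], 'side': [([282.0, 220.4], 0.94), ([254.4, 240.3], 0.64)]} [613.8  82.7  -1.4]
hook_place {'top': [([234.1, 216.4], 0.57)], 'side': [([259.5, 186.9], 0.62), ([216.0, 201.2], 0.57)]} [528.6  96.  126.8]
loading_place {'top': [([235.1, 223.6], 0.83)], 'side': [([249.8, 186.6], 0.6)]} [498.   97.6 133.3]
head {'top': [([230.3, 187.5], 0.87)], 'side': [([286.5, 181.1], 0.7)]} [625.7  91.5 134.3]
(450, 675, 3) (450, 240, 3)
t 8.53 pos [473.7 -42.7 231.3] xyaw 0.044 F [-0.1 -0.4  0.3]
  shift xyz [-32.4 153.   81.2]
  rotvec [-0.   0.   0.2]
```

View pics/f.png

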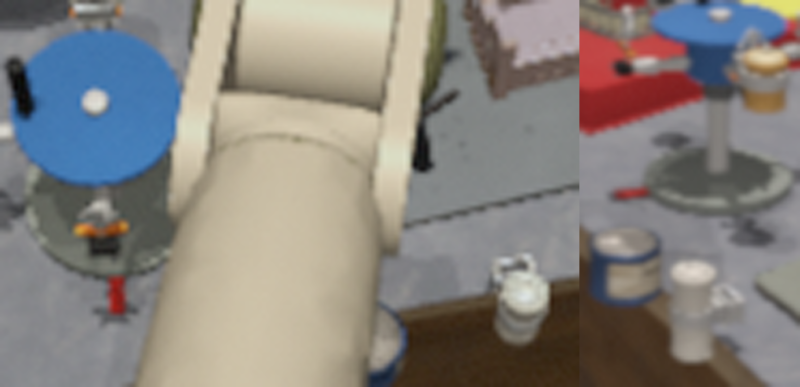

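```bash
python3 -m jog '[{"tx":-10.5,"ty":52,"tz":0,"ax":0,"ay":0,"az":0,"jaw":-1},{"tx":-10.5,"ty":52,"tz":0,"ax":0,"ay":0,"az":0,"jaw":-1},{"tx":-10.6,"ty":52,"tz":0,"ax":0,"ay":0,"az":0,"jaw":-1},{"tx":0,"ty":0,"tz":55,"ax":0,"ay":0,"az":0,"jaw":-1},{"tx":0,"ty":0,"tz":55,"ax":0,"ay":0,"az":0,"jaw":-1}]' 60|head -4;python3 -c "
from h import *
to([449,-200,37],.03)"
```

```text
time_s: 9.15
eef_pos: [448.8, -200.8, 120.1]
ee_rot: [0.0, 1.0, 0.021, 0.001]
force: [0.6, 0.1, -0.4]
t 9.15 pos [ 448.8 -200.8  120.1] xyaw 0.042 F [ 0.6  0.1 -0.4]
  shift xyz [ 0.2 -0.8 83.1]
  rotvec [ 0.001 -0.001  0.012]
```

```bash
python3 -m jog '[{"tx":0,"ty":-0.8,"tz":45,"ax":0,"ay":0,"az":0,"jaw":-1},{"tx":0,"ty":0,"tz":38,"ax":0,"ay":0,"az":0,"jaw":-1},{"tx":0,"ty":0,"tz":0,"ax":0,"ay":0,"az":0,"jaw":-0.3},{"tx":0,"ty":0,"tz":0,"ax":0,"ay":0,"az":0,"jaw":0.3},{"tx":0,"ty":0,"tz":0,"ax":0,"ay":0,"az":0,"jaw":1}]' 60;python3 -m jog '[{"tx":0,"ty":0,"tz":0,"ax":0,"ay":0,"az":0,"jaw":1},{"tx":0,"ty":0,"tz":0,"ax":0,"ay":0,"az":0,"jaw":1},{"tx":0,"ty":0,"tz":0,"ax":0,"ay":0,"az":0,"jaw":1}]' 60
```

```text
time_s: 9.78
eef_pos: [449.6, -199.8, 39.9]
ee_rot: [0.001, 1.0, 0.022, 0.001]
force: [-0.8, 1.7, 2.4]
grip_width: 0.38
grip_force: 6.7
time_s: 10.15
eef_pos: [449.7, -199.8, 40.1]
ee_rot: [0.001, 1.0, 0.022, 0.001]
force: [0.1, -0.2, 6.3]
grip_width: 0.363
grip_force: 58.9
```

```bash
python3 -m jog '[{"tx":0,"ty":0,"tz":-50,"ax":0,"ay":0,"az":0,"jaw":1},{"tx":0,"ty":0,"tz":-50,"ax":0,"ay":0,"az":0,"jaw":1},{"tx":0,"ty":0,"tz":-50,"ax":0,"ay":0,"az":0,"jaw":1},{"tx":0,"ty":0,"tz":-35,"ax":0,"ay":0,"az":0,"jaw":1},{"tx":0,"ty":0,"tz":0,"ax":0,"ay":0,"az":0,"jaw":1}]' 60;python3 -c "
from h import *
np.set_printoptions(precision=1,suppress=True)
t=capture('top');s=capture('side')
h=cv2.cvtColor(t['color'],cv2.COLOR_RGB2HSV)
for n,c,(x0,x1,y0,y1) in(('top',t,(222,246,200,222)),('side',s,(240,280,165,200))):
  h=cv2.cvtColor(c['color'],cv2.COLOR_RGB2HSV); m=(h[...,0]>4)&(h[...,0]<22)&(h[...,1]>150); k=np.zeros_like(m);k[y0:y1,x0:x1]=m[y0:y1,x0:x1]; v,u=np.nonzero(k); print(n,'orange',len(u),u.mean(),v.mean(),u.min(),u.max(),v.min(),v.max()); 
  if n=='top': o=(u.mean(),v.mean())
  else: o2=(u.mean(),v.mean())
print('orange z146',ray(t,*o,146.5),ray(s,*o2,146.5),tri(t,o,s,o2))
h=cv2.cvtColor(t['color'],cv2.COLOR_RGB2HSV)
m=((h[...,0]<6)|(h[...,0]>174))&(h[...,1]>150);v,u=np.nonzero(m[215:240,225:250]);q=np.array([ray(t,a+225,b+215,12) for a,b in zip(u,v)]);print('ptr',len(q),q.mean(0),q.min(0),q.max(0))
P=cloud(t);m=(h[...,0]>95)&(h[...,0]<125)&(h[...,1]>140);k=np.zeros(m.shape,np.uint8);k[160:208,205:255]=m[160:208,205:255];k=cv2.morphologyEx(k,2,np.ones((2,2)))
cs=max(cv2.findContours(k,0,1)[0],key=cv2.contourArea);q=np.array([ray(t,a,b,163.5)[:2] for a,b in cs[:,0]],np.float32);print('disc',cv2.minEnclosingCircle(q),cv2.fitEllipse(q))
print('stand',ray(t,*place_of('stand','top')[0]['centre'],0),ray(s,*place_of('stand','side')[0]['centre'],0))
a=cv2.resize(t['color'][150:245,205:345],None,fx=4,fy=4,interpolation=2);b=cv2.resize(s['color'][160:255,245:300],None,fx=4,fy=4,interpolation=2)
cv2.imwrite('pics/g.png',np.hstack([a,b])[...,::-1])
"
```

```text
time_s: 10.78
eef_pos: [449.6, -199.7, 226.6]
ee_rot: [0.002, 1.0, 0.022, 0.003]
force: [-0.4, -0.1, -1.3]
grip_width: 0.361
grip_force: 60.1
top orange 23 233.2608695652174 213.04347826086956 228 239 212 214
side orange 5 258.6 183.8 257 260 183 184
orange z146 [527.   97.5 146.5] [521.4  77.3 146.5] [530.5  97.6 138.7]
ptr 17 [530.8  96.4  12. ] [519.   91.3  12. ] [541.2 100.6  12. ]
disc ((609.6870727539062, 83.69535827636719), 60.652984619140625) ((609.5953369140625, 82.11570739746094), (113.71220397949219, 118.70526123046875), 77.25993347167969)
stand [615.4  81.2   0. ] [603.5  79.1  -0. ]
```

View pics/g.png

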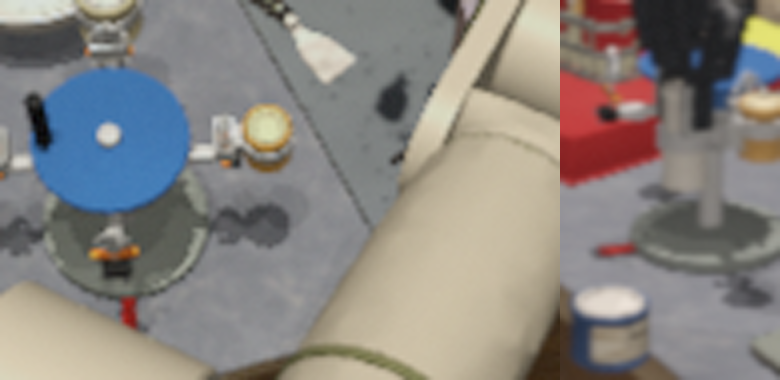

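```bash
python3 -m jog '[{"tx":10.5,"ty":-49.8,"tz":-3,"ax":0,"ay":0,"az":0,"jaw":1},{"tx":10.5,"ty":-49.8,"tz":-3,"ax":0,"ay":0,"az":0,"jaw":1},{"tx":10.5,"ty":-49.8,"tz":-3,"ax":0,"ay":0,"az":0,"jaw":1},{"tx":10.5,"ty":-49.8,"tz":-3,"ax":0,"ay":0,"az":0,"jaw":1},{"tx":10.5,"ty":-49.8,"tz":0,"ax":0,"ay":0,"az":0,"jaw":1}]' 60|head -2;python3 -m jog '[{"tx":10.5,"ty":-49.8,"tz":0,"ax":0,"ay":0,"az":0,"jaw":1},{"tx":0,"ty":0,"tz":0,"ax":0,"ay":0,"az":0.17,"jaw":1},{"tx":0,"ty":0,"tz":0,"ax":0,"ay":0,"az":0,"jaw":1}]' 60|head -2;python3 -c "
from h import *
np.set_printoptions(precision=1,suppress=True)
to([499.5,101.5,225],-.14)
t=capture('top');s=capture('side')
for q in('tin','loop','hook_place','loading_place'):
  for n in('top','side'): print(q,n,[(np.round(x['centre'],1).tolist(),round(x['conf'],2)) for x in place_of(q,n)[:2]])
e=np.array(sense()['eef_pos']); e[2]-=5; l=e+np.array([30*np.cos(-.14),30*np.sin(-.14),-9])
for c in(t,s): print('expected tin,loop,hook px',proj(c,e),proj(c,l),proj(c,[529,97.3,146.5]))
a=cv2.resize(t['color'][170:240,205:285],None,fx=5,fy=5,interpolation=2);b=cv2.resize(s['color'][140:210,230:300],None,fx=5,fy=5,interpolation=2)
cv2.imwrite('pics/i.png',np.hstack([a,b])[...,::-1])
"
```

```text
time_s: 11.6
eef_pos: [490.2, 53.5, 234.6]
time_s: 11.98
eef_pos: [498.3, 102.4, 234.3]
t 11.97 pos [498.3 102.4 234.3] xyaw -0.124 F [ 0.5 -0.4 -1.3]
  shift xyz [1.3 0.7 9.3]
  rotvec [0. 0. 0.]
tin top []
tin side [([247.0, 157.5], 0.59), ([326.8, 286.0], 0.23)]
loop top []
loop side [([257.4, 159.8], 0.59)]
hook_place top []
hook_place side [([256.6, 186.5], 0.8)]
loading_place top []
loading_place side [([248.7, 188.9], 0.74), ([286.2, 181.9], 0.18)]
expected tin,loop,hook px [np.float64(230.8), np.float64(210.9)] [np.float64(230.9), np.float64(202.6)] [np.float64(233.2), np.float64(212.4)]
expected tin,loop,hook px [np.float64(249.1), np.float64(157.9)] [np.float64(258.0), np.float64(159.9)] [np.float64(258.2), np.float64(181.7)]
```

View pics/i.png

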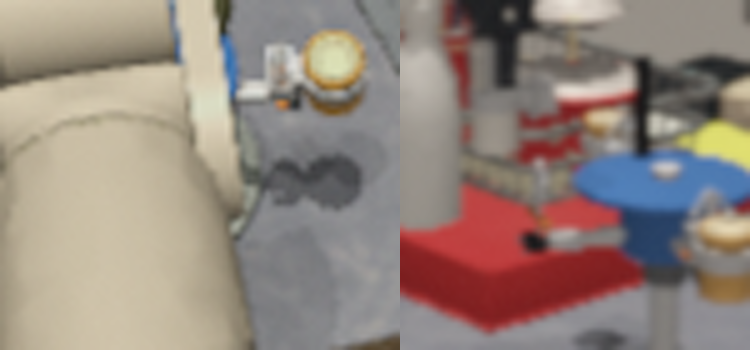

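```bash
python3 -m jog '[{"tx":1.5,"ty":0.5,"tz":15,"ax":0,"ay":0,"az":0.0,"jaw":1},{"tx":0,"ty":0,"tz":11,"ax":0,"ay":0,"az":0,"jaw":1},{"tx":0,"ty":0,"tz":0,"ax":0,"ay":0,"az":0,"jaw":1}]' 60|sed -n 1,4p;python3 -m jog '[{"tx":0,"ty":0,"tz":4,"ax":0,"ay":0,"az":0,"jaw":1}]'|sed -n 2,4p;python3 -m jog '[{"tx":0,"ty":0,"tz":3,"ax":0,"ay":0,"az":0,"jaw":1}]'|sed -n 2,4p;python3 -m jog '[{"tx":0,"ty":0,"tz":3,"ax":0,"ay":0,"az":0,"jaw":1}]'|sed -n 2,4p
```

```text
time_s: 12.85
eef_pos: [499.5, 101.4, 208.0]
ee_rot: [0.0, 0.998, -0.063, -0.001]
force: [0.5, -0.2, -0.8]
eef_pos: [500.3, 101.4, 205.4]
ee_rot: [-0.0, 0.998, -0.063, 0.0]
force: [0.0, -0.3, -0.9]
eef_pos: [500.2, 101.4, 202.3]
ee_rot: [-0.0, 0.998, -0.063, 0.0]
force: [1.0, 0.3, -2.0]
eef_pos: [500.1, 101.4, 199.2]
ee_rot: [-0.0, 0.998, -0.063, 0.0]
force: [0.2, -0.7, -1.0]
```

```bash
for i in 1; do python3 -m jog '[{"tx":0,"ty":0,"tz":3,"ax":0,"ay":0,"az":0,"jaw":1}]'|sed -n 2,4p;python3 -m jog '[{"tx":0,"ty":0,"tz":3,"ax":0,"ay":0,"az":0,"jaw":1}]'|sed -n 2,4p; done; python3 -c "
from h import *
s=capture('side'); save(s,'j.png',(225,140,305,210),7)
for q in('tin','loop','hook_place'): print(q,[(np.round(x['centre'],1).tolist(),round(x['conf'],2)) for x in place_of(q,'side')[:2]])
"
```

```text
eef_pos: [500.1, 101.4, 196.2]
ee_rot: [-0.0, 0.998, -0.063, 0.0]
force: [0.4, 0.2, -1.5]
eef_pos: [500.1, 101.4, 193.1]
ee_rot: [-0.0, 0.998, -0.063, 0.0]
force: [0.7, -0.9, -1.0]
tin [([246.7, 169.7], 0.75)]
loop [([254.4, 173.3], 0.77)]
hook_place [([260.0, 184.9], 0.87)]
```

View pics/j.png

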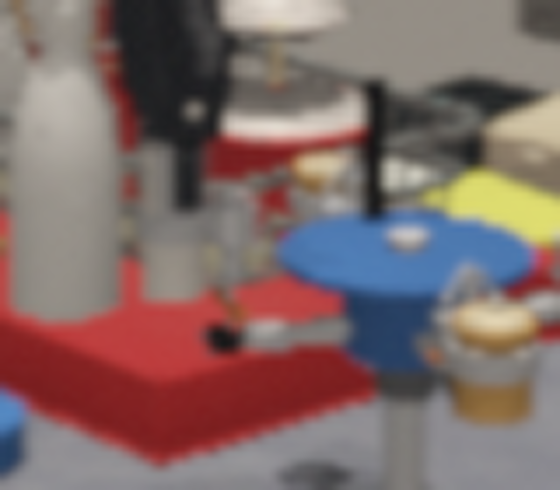

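```bash
python3 -m jog '[{"tx":0,"ty":0,"tz":4,"ax":0,"ay":0,"az":0,"jaw":1}]'|sed -n 2,4p; for v in 1; do python3 -m jog '[{"tx":-3,"ty":0,"tz":0,"ax":0,"ay":0,"az":0,"jaw":1}]'|sed -n 2,4p;python3 -m jog '[{"tx":-2,"ty":0,"tz":0,"ax":0,"ay":0,"az":0,"jaw":1},{"tx":0,"ty":0,"tz":0,"ax":0,"ay":0,"az":0,"jaw":1}]'|sed -n 2,4p; done
```

```text
eef_pos: [500.3, 101.4, 189.5]
ee_rot: [-0.0, 0.998, -0.063, 0.0]
force: [0.9, 0.2, -1.4]
eef_pos: [496.9, 101.8, 188.9]
ee_rot: [-0.0, 0.998, -0.063, -0.0]
force: [-0.5, -1.0, -1.3]
eef_pos: [495.6, 101.9, 189.6]
ee_rot: [0.0, 0.998, -0.063, 0.001]
force: [4.4, -0.5, -3.0]
```

```bash
python3 -m jog '[{"tx":4,"ty":0,"tz":0,"ax":0,"ay":0,"az":0,"jaw":1}]'|sed -n 2,4p;python3 -m jog '[{"tx":2,"ty":0,"tz":0,"ax":0,"ay":0,"az":0,"jaw":1},{"tx":0,"ty":0,"tz":0,"ax":0,"ay":0,"az":0,"jaw":1}]'|sed -n 2,4p;python3 -m jog '[{"tx":1.5,"ty":0,"tz":0,"ax":0,"ay":0,"az":0,"jaw":1},{"tx":0,"ty":0,"tz":0,"ax":0,"ay":0,"az":0,"jaw":1}]'|sed -n 2,4p
```

```text
eef_pos: [498.9, 101.6, 189.4]
ee_rot: [-0.0, 0.998, -0.063, -0.0]
force: [-0.9, 0.1, -1.7]
eef_pos: [500.8, 101.3, 189.1]
ee_rot: [-0.0, 0.998, -0.063, -0.001]
force: [-2.5, 1.1, -1.0]
eef_pos: [501.2, 101.3, 189.0]
ee_rot: [-0.0, 0.998, -0.063, -0.002]
force: [-9.3, 1.5, 2.7]
```

```bash
python3 -m jog '[{"tx":-3.5,"ty":0,"tz":0,"ax":0,"ay":0,"az":0,"jaw":1},{"tx":0,"ty":6,"tz":0,"ax":0,"ay":0,"az":0,"jaw":1},{"tx":0,"ty":0,"tz":0,"ax":0,"ay":0,"az":0,"jaw":1}]'|sed -n 2,4p;python3 -m jog '[{"tx":0,"ty":2,"tz":0,"ax":0,"ay":0,"az":0,"jaw":1},{"tx":0,"ty":0,"tz":0,"ax":0,"ay":0,"az":0,"jaw":1}]'|sed -n 2,4p;python3 -m jog '[{"tx":0,"ty":-14,"tz":0,"ax":0,"ay":0,"az":0,"jaw":1},{"tx":0,"ty":0,"tz":0,"ax":0,"ay":0,"az":0,"jaw":1}]'|sed -n 2,4p;python3 -m jog '[{"tx":0,"ty":-2,"tz":0,"ax":0,"ay":0,"az":0,"jaw":1},{"tx":0,"ty":0,"tz":0,"ax":0,"ay":0,"az":0,"jaw":1}]'|sed -n 2,4p
```

```text
eef_pos: [498.4, 95.5, 189.4]
ee_rot: [-0.0, 0.998, -0.063, 0.0]
force: [-0.4, 2.5, -0.5]
eef_pos: [498.1, 93.6, 189.4]
ee_rot: [-0.0, 0.998, -0.063, 0.0]
force: [-0.5, 3.7, 0.0]
eef_pos: [500.0, 107.8, 189.3]
ee_rot: [0.001, 0.998, -0.063, 0.0]
force: [-0.2, -1.8, 0.7]
eef_pos: [500.2, 109.2, 189.3]
ee_rot: [0.0, 0.998, -0.063, 0.0]
force: [0.5, -2.7, -0.6]
```

```bash
python3 -m jog '[{"tx":0,"ty":7,"tz":0,"ax":0,"ay":0,"az":0,"jaw":1},{"tx":0,"ty":0,"tz":2,"ax":0,"ay":0,"az":0,"jaw":1},{"tx":0,"ty":0,"tz":0,"ax":0,"ay":0,"az":0,"jaw":1}]' 80|sed -n 2,5p;python3 -m jog '[{"tx":0,"ty":0,"tz":2,"ax":0,"ay":0,"az":0,"jaw":1}]'|sed -n 2,4p;python3 -m jog '[{"tx":0,"ty":0,"tz":1,"ax":0,"ay":0,"az":0,"jaw":1}]'|sed -n 2,4p;python3 -m jog '[{"tx":0,"ty":0,"tz":1,"ax":0,"ay":0,"az":0,"jaw":1}]'|sed -n 2,4p;python3 -m jog '[{"tx":0,"ty":0,"tz":1,"ax":0,"ay":0,"az":0,"jaw":1}]'|sed -n 2,4p
```

```text
eef_pos: [499.1, 102.5, 187.0]
ee_rot: [-0.0, 0.998, -0.063, -0.0]
force: [0.2, -0.1, -2.1]
grip_width: 0.357
eef_pos: [499.3, 102.6, 185.3]
ee_rot: [-0.0, 0.998, -0.063, 0.0]
force: [0.4, -0.1, -0.4]
eef_pos: [499.2, 102.6, 184.2]
ee_rot: [0.0, 0.998, -0.063, -0.0]
force: [0.7, -0.5, -0.5]
eef_pos: [499.3, 102.4, 183.3]
ee_rot: [0.0, 0.998, -0.063, 0.0]
force: [-0.7, -1.5, 1.2]
eef_pos: [499.4, 102.4, 182.5]
ee_rot: [0.0, 0.998, -0.063, 0.0]
force: [-1.1, -0.5, 1.9]
```

```bash
python3 -m jog '[{"tx":0,"ty":0,"tz":1,"ax":0,"ay":0,"az":0,"jaw":1}]'|sed -n '2p;4p';python3 -m jog '[{"tx":0,"ty":0,"tz":1,"ax":0,"ay":0,"az":0,"jaw":1}]'|sed -n '2p;4p';python3 -m jog '[{"tx":0,"ty":0,"tz":1,"ax":0,"ay":0,"az":0,"jaw":1}]'|sed -n '2p;4p'
```

```text
eef_pos: [499.4, 102.5, 181.5]
force: [-0.9, 0.2, 2.8]
eef_pos: [499.5, 102.5, 180.7]
force: [-0.8, -0.6, 4.9]
eef_pos: [499.4, 102.5, 179.4]
force: [1.0, -1.1, 1.6]
```

```bash
python3 -m jog '[{"tx":0,"ty":0,"tz":0.5,"ax":0,"ay":0,"az":0,"jaw":1}]'|sed -n '2p;4p';python3 -m jog '[{"tx":0,"ty":0,"tz":0.5,"ax":0,"ay":0,"az":0,"jaw":1}]'|sed -n '1,2p;4p'
```

```text
eef_pos: [499.1, 102.5, 178.5]
force: [0.0, -0.6, 0.3]
time_s: 17.42
eef_pos: [499.1, 102.5, 178.1]
force: [-0.4, 0.2, 0.4]
```

```bash
python3 -m jog '[{"tx":0,"ty":0,"tz":2,"ax":0,"ay":0,"az":0,"jaw":1},{"tx":0,"ty":0,"tz":2,"ax":0,"ay":0,"az":0,"jaw":1}]'|sed -n '2p;4p';python3 -m jog '[{"tx":0,"ty":0,"tz":2,"ax":0,"ay":0,"az":0,"jaw":1},{"tx":0,"ty":0,"tz":2,"ax":0,"ay":0,"az":0,"jaw":1}]'|sed -n '2p;4p';python3 -m jog '[{"tx":0,"ty":0,"tz":2,"ax":0,"ay":0,"az":0,"jaw":1},{"tx":0,"ty":0,"tz":2,"ax":0,"ay":0,"az":0,"jaw":1}]'|sed -n '2p;4p'
```

```text
eef_pos: [499.1, 102.5, 174.1]
force: [-0.6, -1.1, 0.8]
eef_pos: [499.2, 102.5, 170.1]
force: [0.2, 0.1, 0.6]
eef_pos: [499.2, 102.5, 166.2]
force: [0.3, -0.6, 1.1]
```

```bash
python3 -m jog '[{"tx":0,"ty":0,"tz":2,"ax":0,"ay":0,"az":0,"jaw":1}]'|sed -n '2p;4p';python3 -m jog '[{"tx":0,"ty":0,"tz":1.5,"ax":0,"ay":0,"az":0,"jaw":1}]'|sed -n '2p;4p';python3 -m jog '[{"tx":0,"ty":0,"tz":1,"ax":0,"ay":0,"az":0,"jaw":1}]'|sed -n '2p;4p'
```

```text
eef_pos: [499.2, 102.5, 164.2]
force: [0.0, -0.9, 0.7]
eef_pos: [499.2, 102.5, 162.7]
force: [0.0, -0.5, 1.2]
eef_pos: [499.2, 102.5, 161.7]
force: [-0.1, -0.6, 1.1]
```

```bash
python3 -m jog '[{"tx":0,"ty":0,"tz":1,"ax":0,"ay":0,"az":0,"jaw":1}]'|sed -n '2p;4p';python3 -m jog '[{"tx":0,"ty":0,"tz":1,"ax":0,"ay":0,"az":0,"jaw":1}]'|sed -n '2p;4p';python3 -m jog '[{"tx":0,"ty":0,"tz":1,"ax":0,"ay":0,"az":0,"jaw":1}]'|sed -n '2p;4p'
```

```text
eef_pos: [499.2, 102.5, 160.8]
force: [0.2, -0.9, 0.8]
eef_pos: [499.2, 102.5, 159.8]
force: [-0.5, -0.1, 1.4]
eef_pos: [499.2, 102.5, 158.8]
force: [-0.5, 0.8, 1.5]
```

```bash
python3 -m jog '[{"tx":0,"ty":0,"tz":0.7,"ax":0,"ay":0,"az":0,"jaw":1}]'|sed -n '2p;4p';python3 -m jog '[{"tx":0,"ty":0,"tz":0.7,"ax":0,"ay":0,"az":0,"jaw":1}]'|sed -n '2p;4p'
```

```text
eef_pos: [499.3, 102.5, 158.1]
force: [0.3, -1.1, 1.7]
eef_pos: [499.2, 102.5, 157.3]
force: [0.9, -0.8, -1.8]
```

```bash
python3 -m jog '[{"tx":0,"ty":0,"tz":0.7,"ax":0,"ay":0,"az":0,"jaw":1}]'|sed -n '2p;4p';python3 -m jog '[{"tx":0,"ty":0,"tz":0.7,"ax":0,"ay":0,"az":0,"jaw":1}]'|sed -n '2p;4p'
```

```text
eef_pos: [499.0, 102.5, 156.5]
force: [-0.8, -1.2, 1.8]
eef_pos: [499.2, 102.4, 156.2]
force: [-3.0, -1.2, 3.9]
```

```bash
python3 -m jog '[{"tx":0,"ty":0,"tz":0.5,"ax":0,"ay":0,"az":0,"jaw":1}]'|sed -n '1,2p;4p'
```

```text
time_s: 19.55
eef_pos: [499.3, 102.5, 156.0]
force: [-4.1, -1.6, 7.0]
```

```bash
python3 -m jog '[{"tx":0,"ty":0,"tz":0.7,"ax":0,"ay":0,"az":0,"jaw":1}]'|sed -n '2p;4p';python3 -m jog '[{"tx":0,"ty":0,"tz":0.5,"ax":0,"ay":0,"az":0,"jaw":1},{"tx":0,"ty":0,"tz":0,"ax":0,"ay":0,"az":0,"jaw":1}]'|sed -n '1,4p'
```

```text
eef_pos: [499.3, 102.5, 155.7]
force: [-5.9, -1.2, 12.2]
time_s: 19.92
eef_pos: [499.3, 102.5, 155.6]
ee_rot: [0.0, 0.998, -0.063, 0.0]
force: [-6.9, -1.3, 12.7]
```

```bash
python3 -m jog '[{"tx":0,"ty":0,"tz":-1.5,"ax":0,"ay":0,"az":0,"jaw":1},{"tx":0,"ty":0,"tz":0,"ax":0,"ay":0,"az":0,"jaw":0.2},{"tx":0,"ty":0,"tz":0,"ax":0,"ay":0,"az":0,"jaw":-0.4},{"tx":0,"ty":0,"tz":0,"ax":0,"ay":0,"az":0,"jaw":-0.8},{"tx":0,"ty":0,"tz":0,"ax":0,"ay":0,"az":0,"jaw":-0.8}]';python3 -m jog '[{"tx":0,"ty":0,"tz":0,"ax":0,"ay":0,"az":0,"jaw":-0.8},{"tx":0,"ty":0,"tz":-10,"ax":0,"ay":0,"az":0,"jaw":-0.8},{"tx":0,"ty":0,"tz":-30,"ax":0,"ay":0,"az":0,"jaw":-0.8},{"tx":0,"ty":0,"tz":-50,"ax":0,"ay":0,"az":0,"jaw":-0.8},{"tx":0,"ty":0,"tz":-50,"ax":0,"ay":0,"az":0,"jaw":-0.8}]'
```

```text
time_s: 20.55
eef_pos: [499.2, 102.5, 155.7]
ee_rot: [-0.0, 0.998, -0.063, -0.0]
force: [-0.1, -0.7, -0.4]
grip_width: 0.9
grip_force: 0.0
time_s: 21.18
eef_pos: [499.0, 102.5, 298.1]
ee_rot: [-0.0, 0.998, -0.063, 0.0]
force: [0.4, -0.7, 0.5]
grip_width: 0.898
grip_force: 0.0
```

```bash
python3 -m jog '[{"tx":-40,"ty":40,"tz":-10,"ax":0,"ay":0,"az":0,"jaw":-0.8},{"tx":-40,"ty":40,"tz":0,"ax":0,"ay":0,"az":0,"jaw":-0.8},{"tx":-20,"ty":55,"tz":0,"ax":0,"ay":0,"az":0,"jaw":-0.8},{"tx":0,"ty":60,"tz":0,"ax":0,"ay":0,"az":0,"jaw":-0.8},{"tx":0,"ty":60,"tz":0,"ax":0,"ay":0,"az":0,"jaw":-0.8}]'|head -4; python3 -c "
from h import *
t=capture('top');s=capture('side')
a=cv2.resize(t['color'][150:240,200:290],None,fx=4.4,fy=4.4,interpolation=2);b=cv2.resize(s['color'][140:230,230:320],None,fx=4.4,fy=4.4,interpolation=2)
cv2.imwrite('pics/k.png',np.hstack([a,b])[...,::-1])
r={n:[(np.round(x['centre'],1).tolist(),round(x['conf'],2)) for x in place_of('tin',n)[:2]] for n in('top','side')};print(r)
if r['top'] and r['side']: print(tri(t,r['top'][0][0],s,r['side'][0][0]))
print(proj(t,[499,102,151.5]),proj(s,[499,102,151.5]))
"
```

```text
time_s: 21.8
eef_pos: [367.2, -139.5, 306.9]
ee_rot: [0.001, 0.998, -0.063, 0.001]
force: [1.8, -0.3, 0.1]
{'top': [([231.9, 219.9], 0.62)], 'side': [([247.7, 181.0], 0.64)]}
[499.03834986 105.9366737  152.01772809]
[np.float64(233.1), np.float64(221.1)] [np.float64(249.3), np.float64(181.0)]
```

View pics/k.png

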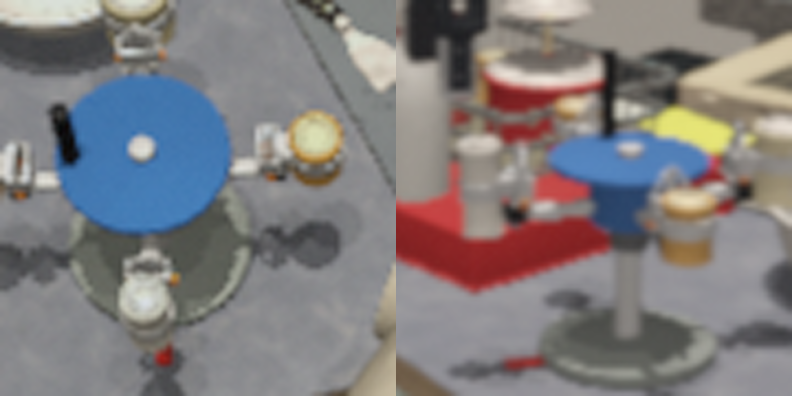

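```bash
python3 -c "
from h import *
t=capture('top'); b=cv2.resize(t['color'][150:245,205:345],None,fx=4,fy=4,interpolation=2)[...,::-1]; g=cv2.imread('pics/g.png')[:,:560]
for n,(x0,y0,x1,y1) in dict(right=(205,95,300,175),post=(18,85,60,155),back=(75,0,140,65),bench=(255,0,360,85),knob=(90,115,128,150)).items():
    T=g[y0:y1,x0:x1]; S=b[max(0,y0-16):y1+16,max(0,x0-16):x1+16]; r=cv2.matchTemplate(S,T,cv2.TM_CCOEFF_NORMED); _,v,_,p=cv2.minMaxLoc(r); print(n,round(v,3),'shift px',((p[0]-min(16,x0))/4,(p[1]-min(16,y0))/4))
"
```

```text
right 0.957 shift px (0.0, -0.75)
post 0.995 shift px (0.0, 0.25)
back 0.952 shift px (-0.5, 0.0)
bench 1.0 shift px (0.0, 0.0)
knob 0.999 shift px (0.0, 0.0)
```

```bash
python3 -m jog '[{"tx":0,"ty":0,"tz":0,"ax":0,"ay":0,"az":-0.18,"jaw":1},{"tx":0,"ty":0,"tz":0,"ax":0,"ay":0,"az":-0.18,"jaw":1},{"tx":0,"ty":0,"tz":0,"ax":0,"ay":0,"az":0,"jaw":1}]' 30|head -2; python3 -c "
from h import *
to([575,127,297],.24)"
```

```text
time_s: 22.42
eef_pos: [368.2, -136.6, 306.1]
t 22.43 pos [ 368.2 -136.6  306.1] xyaw 0.235 F [0.6 1.2 0.1]
  shift xyz [ 262.4 -208.3    9.2]
  rotvec [ 0.    -0.    -0.005]
```

```bash
python3 -m jog '[{"tx":43.7,"ty":-34.7,"tz":0,"ax":0,"ay":0,"az":0,"jaw":1},{"tx":43.7,"ty":-34.7,"tz":0,"ax":0,"ay":0,"az":0,"jaw":1},{"tx":43.7,"ty":-34.7,"tz":0,"ax":0,"ay":0,"az":0,"jaw":1},{"tx":43.7,"ty":-34.7,"tz":0,"ax":0,"ay":0,"az":0,"jaw":1},{"tx":43.7,"ty":-34.7,"tz":0,"ax":0,"ay":0,"az":0,"jaw":1}]' 30|head -2;python3 -m jog '[{"tx":43.7,"ty":-34.7,"tz":0,"ax":0,"ay":0,"az":0,"jaw":1},{"tx":0,"ty":0,"tz":50,"ax":0,"ay":0,"az":0,"jaw":1},{"tx":0,"ty":0,"tz":54,"ax":0,"ay":0,"az":0,"jaw":1},{"tx":0,"ty":0,"tz":0,"ax":0,"ay":0,"az":0,"jaw":1}]' 30|head -5
```

```text
time_s: 23.05
eef_pos: [540.9, 84.4, 306.1]
time_s: 23.55
eef_pos: [572.9, 126.4, 198.8]
ee_rot: [-0.0, 0.993, 0.116, -0.004]
force: [0.0, 0.3, 0.6]
grip_width: -0.001
```

```bash
python3 -m jog '[{"tx":15,"ty":0,"tz":0,"ax":0,"ay":0,"az":0,"jaw":1},{"tx":12,"ty":0,"tz":0,"ax":0,"ay":0,"az":0,"jaw":1},{"tx":2,"ty":0,"tz":0,"ax":0,"ay":0,"az":0,"jaw":1}]'|sed -n '2p;4p';python3 -m jog '[{"tx":2,"ty":0,"tz":0,"ax":0,"ay":0,"az":0,"jaw":1}]'|sed -n '2p;4p';python3 -m jog '[{"tx":2,"ty":0,"tz":0,"ax":0,"ay":0,"az":0,"jaw":1}]'|sed -n '2p;4p';python3 -m jog '[{"tx":1,"ty":0,"tz":0,"ax":0,"ay":0,"az":0,"jaw":1}]'|sed -n '2p;4p'
```

```text
eef_pos: [603.9, 132.6, 204.4]
force: [0.1, -0.3, 0.0]
eef_pos: [604.5, 132.7, 203.4]
force: [-8.4, -2.0, 6.1]
eef_pos: [605.7, 132.7, 203.3]
force: [-12.3, -4.2, 7.1]
eef_pos: [605.9, 132.8, 203.3]
force: [-18.0, -5.2, 9.5]
```

```bash
python3 -m jog '[{"tx":1.5,"ty":0,"tz":0,"ax":0,"ay":0,"az":0,"jaw":1}]'|sed -n '2p;4p';python3 -m jog '[{"tx":0.7,"ty":0,"tz":0,"ax":0,"ay":0,"az":0,"jaw":1}]'|sed -n '2p;4p'
```

```text
eef_pos: [606.3, 132.9, 203.3]
force: [-25.2, -7.5, 12.8]
eef_pos: [606.4, 132.9, 203.3]
force: [-27.4, -7.4, 13.2]
```

```bash
python3 -m jog '[{"tx":-12,"ty":0,"tz":0,"ax":0,"ay":0,"az":0,"jaw":1},{"tx":-18,"ty":0,"tz":0,"ax":0,"ay":0,"az":0,"jaw":1},{"tx":0,"ty":0,"tz":-50,"ax":0,"ay":0,"az":0,"jaw":1},{"tx":0,"ty":0,"tz":-50,"ax":0,"ay":0,"az":0,"jaw":1},{"tx":-43.7,"ty":34.7,"tz":0,"ax":0,"ay":0,"az":0,"jaw":1}]'|head -2;python3 -m jog '[{"tx":-43.7,"ty":34.7,"tz":0,"ax":0,"ay":0,"az":0,"jaw":1},{"tx":-43.7,"ty":34.7,"tz":0,"ax":0,"ay":0,"az":0,"jaw":1},{"tx":-43.7,"ty":34.7,"tz":0,"ax":0,"ay":0,"az":0,"jaw":1},{"tx":-43.7,"ty":34.7,"tz":0,"ax":0,"ay":0,"az":0,"jaw":1},{"tx":-43.7,"ty":34.7,"tz":0,"ax":0,"ay":0,"az":0,"jaw":1}]'|head -2
python3 -m jog '[{"tx":0,"ty":0,"tz":0,"ax":0,"ay":0,"az":0,"jaw":1}]'|head -4
python3 -c "
from h import *
t=capture('top');s=capture('side'); b=cv2.resize(t['color'][150:245,205:345],None,fx=4,fy=4,interpolation=2)[...,::-1]; g=cv2.imread('pics/g.png')[:,:560]
for n,(x0,y0,x1,y1) in dict(right=(205,95,300,175),post=(18,85,60,155),back=(75,0,140,65),knob=(90,115,128,150)).items():
    T=g[y0:y1,x0:x1]; S=b[max(0,y0-16):y1+16,max(0,x0-16):x1+16]; r=cv2.matchTemplate(S,T,cv2.TM_CCOEFF_NORMED); _,v,_,p=cv2.minMaxLoc(r); print(n,round(v,3),'shift px',((p[0]-min(16,x0))/4,(p[1]-min(16,y0))/4))
r={n:[(np.round(x['centre'],1).tolist(),round(x['conf'],2)) for x in place_of('tin',n)[:2]] for n in('top','side')};print(r)
print(tri(t,r['top'][0][0],s,r['side'][0][0]))
a=cv2.resize(t['color'][150:240,200:290],None,fx=4.4,fy=4.4,interpolation=2);c=cv2.resize(s['color'][140:230,230:320],None,fx=4.4,fy=4.4,interpolation=2)
cv2.imwrite('pics/l.png',np.hstack([a,c])[...,::-1])
"
```

```text
time_s: 25.18
eef_pos: [548.1, 83.6, 306.8]
time_s: 25.8
eef_pos: [372.5, -137.3, 302.7]
time_s: 25.92
eef_pos: [372.3, -138.5, 302.7]
ee_rot: [0.001, 0.994, 0.114, 0.001]
force: [0.7, -0.1, -0.1]
right 0.999 shift px (0.0, 0.0)
post 0.999 shift px (0.0, 0.0)
back 1.0 shift px (0.0, 0.0)
knob 1.0 shift px (0.0, 0.0)
{'top': [], 'side': [([250.4, 180.1], 0.63)]}Traceback (most recent call last):
  File "<string>", line 7, in <module>
    print(tri(t,r['top'][0][0],s,r['side'][0][0]))
                ~~~~~~~~^^^
IndexError: list index out of range
```

The head is back on its stop: the shifts from the reference picture are all zero. The side camera still shows the tin hanging at its home position, so I'm handing in the job.

```bash
python3 -c "
from h import *
print(finish_job())"
```

```text
the job is handed in; nothing more can be done
None
```

The carousel is against its stop with the white tin's hook over the red pointer, and the tin was pressed to a hard stop on the orange seat at about 14 N and let go. Feeling for the hook had nudged the carousel about 1 degree off its stop, so I pushed it back after hanging the tin and confirmed that by camera. Job handed in at about 26 s.

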